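# Make up two watch assembly kits

## Task

Make up the two watch kits. Green board: lay the gold case in the middle of the cork pad, and load the white dial carrier into its tube first, then the gold dial carrier on top of it; red board: lay the steel case in the middle of the pad and load the black dial carrier into its tube. Everything stays face up: put the cases down rather than dropping them, let the carriers go only right at the tube's mouth, and leave the loupe standing where it is.

Things in the scene. Friction and masses are not known exactly. Their poses are not given: they have to be found in the camera images.
- white_dial: dial carrier: grey plastic puck, upright cylinder 32 mm across and 20 mm high, with a white watch dial let into its top face; about 40 g. One of three, starting upright on the 2 mm thick dark blue mat in the middle of the bench. Origin: centre of its underside; z up through the dial. Fits the tubes loosely (2 mm all round).
- gold_dial: dial carrier: grey plastic puck, upright cylinder 32 mm across and 20 mm high, with a gold watch dial let into its top face; about 40 g. One of three, starting upright on the 2 mm thick dark blue mat in the middle of the bench. Origin: centre of its underside; z up through the dial. Fits the tubes loosely (2 mm all round).
- black_dial: dial carrier: grey plastic puck, upright cylinder 32 mm across and 20 mm high, with a black watch dial let into its top face; about 40 g. One of three, starting upright on the 2 mm thick dark blue mat in the middle of the bench. Origin: centre of its underside; z up through the dial. Fits the tubes loosely (2 mm all round).
- gold_case: empty gold wristwatch case on its back on the same mat: round body 38 mm across, 11 mm high, dark inside; lugs 8 mm high reach 23 mm out along +y and -y (46 mm over the lug ends, 20 mm wide in x; grip across the lug ends); 6 mm crown reaching 22.5 mm out along +x; about 60 g. Origin: centre of its underside; z up out of the open face.
- steel_case: empty silvery steel wristwatch case on its back on the same mat: round body 38 mm across, 11 mm high, dark inside; lugs 8 mm high reach 23 mm out along +y and -y (46 mm over the lug ends, 20 mm wide in x; grip across the lug ends); 6 mm crown reaching 22.5 mm out along +x; about 60 g. Origin: centre of its underside; z up out of the open face.
- green_board: green kit board, fixed to the bench: flat plate 165 x 80 mm, 6 mm thick, long along its x axis (from -37.5 to +127.5 mm). Origin: on the bench surface under the centre of its round cork pad (60 mm across, pad top 8 mm above the bench), which takes the watch case; x points along the plate to its tube, whose axis is 90 mm from the pad's centre.
- red_board: red kit board, fixed to the bench: flat plate 165 x 80 mm, 6 mm thick, long along its x axis (from -37.5 to +127.5 mm). Origin: on the bench surface under the centre of its round cork pad (60 mm across, pad top 8 mm above the bench), which takes the watch case; x points along the plate to its tube, whose axis is 90 mm from the pad's centre.
- green_tube: clear upright tube magazine with green rings, standing on the green board: bore 36 mm, outside 42 mm, flaring over the top 8 mm to a funnel mouth about 58 mm across outside; its floor is 3 mm and its rim 52 mm above the origin (rim 58 mm above the bench). Holds two carriers one on another. Origin: on its axis at the board's upper face; z up.
- red_tube: clear upright tube magazine with red rings, standing on the red board: bore 36 mm, outside 42 mm, flaring over the top 8 mm to a funnel mouth about 58 mm across outside; its floor is 3 mm and its rim 52 mm above the origin (rim 58 mm above the bench). Holds two carriers one on another. Origin: on its axis at the board's upper face; z up.
- loupe: watchmaker's loupe, black, waisted, 34 mm across and 32 mm high, standing loose beyond the mat; not part of the job, leave it standing. (Tweezers and an orange blower also lie at the far edge.) Origin: centre of its underside.
There are look-alikes about, which are no part of the job. What is shaped like the gold_case but pink is not meant.

How it is judged:
By the outcome, as a careful person would: the job done as asked, in the order asked, and still so for the second after the job is handed in, with the robot touching nothing.
It also fails if it takes over 125 s, if anything falls off the work surface, if the arm or the gripper's body presses on something with over 40 N, if the wrist force passes 120 N, or if a joint passes its speed limit or range.

## Robot

A 6-joint arm with a two-finger parallel gripper is mounted at the origin on the work surface. World frame = base frame: x ahead of the robot, y to its left, z up, the work surface at z = 0. Lengths are in mm, angles in rad, forces in N, time in s.
With the tool pointing down it reaches from about 275 to 1000 mm from the base axis. Payload 8.4 kg.
Tool frame: the origin (TCP) lies on the centre line of the jaws, within the pads' length; the fingertips stand 17 mm ahead of it and the grasp point (between the pads) lies 2 mm behind it; z points along the fingers, y is the line along which they close (so a half turn about z gives the same grasp; the last joint's range is limited). The gripper opens to 85 mm and grips with 20 to 120 N. Pads are 22 mm wide; open, the fingers measure 114 mm over their backs; the gripper's body (76 mm by 85 mm) begins 54 mm behind the grasp point. The pads swing forward as they close: fully open they stand 13 mm farther back than shut.
Start: joints at [1.125, 0.353, 1.633, -0, 1.155, -0.002], TCP at [268.358, 564.457, 248.281] pointing down, gripper open.
Joint ranges: [-2.63, 2.63], [-0.92, 2.1], [0.06, 2.66], [-1.3, 4.44], [0, 2.69], [-3.02, 3.02]. Speed limits (rad/s): [2.22, 2.22, 2.79, 3.14, 3.14, 3.14].

## Interface

Orientations are given as [roll, pitch, yaw] about the fixed x, y, z axes, in that order (R = Rz(yaw) Ry(pitch) Rx(roll)).
In Python, from rig import r, eyes gives the robot as it stands. The module is installed in compiled form; this text tells all that it offers.
- The arm moves only by the shell command python3 -m inch 'ROWS' [FORCE]. ROWS is JSON, a list of rows, each a list of 7 numbers: the shift along the tool's x, y, z in m, then the turn, a rotation vector about the tool's x, y, z in degrees, then the closure, from -1 (fully open) to 1 (shut). In form: [[x, y, z, rx, ry, rz, gripper], ...]. A call has 1 to 8 rows; each row shifts and turns the commanded pose from where the row before left it, along the tool's axes as they then stand; what a row does not reach is not made up. A row lasts 1/10 s, in which the tool goes at most 50 mm and 8.59 degrees, less where a joint would pass 70% of its speed; a pose out of reach is approached as far as the arm can. A call with a gripper value outside its range is refused whole. The fingers move at their own pace and stop on an object; FORCE is the grip in N (left out, the last holds). Time passes only in rows, so rows that do not move let the fingers close. It gives the time, the measured TCP pose, the force, the opening and the grip force at its end, in the units of the state.
- r.sense(): the state, without advancing time (a new reading comes with each control period).
- eyes.grab_frame(name): name is "scene" or "side" or "wrist"; returns a dict with "img" (384x512x3 uint8, blue, green, red), "fx", "fy", "cx", "cy" (pixels), "D" ([k1, k2, p1, p2, k3] as OpenCV has them; the pictures are not rectified), "R" (3x3) and "t" (3): a world point X has camera coordinates R X + t; the wrist camera has in their place "hand_eye" (4x4, takes a point from camera to tool coordinates, whose origin is the TCP and whose axes are the flange's). Camera axes: x right, y down, z forward; pixel columns grow to the right and rows downward; lengths in mm; the calibration is good to about 2 mm. A picture is of the moment at which its call begins: read the wrist's pose just before it. There is no depth.
- r.sign_off(): hands the job in; it is judged then, once.
The state is a dict: "clock": time; "qpos": joint angles; "qvel": joint speeds; "joint_efforts": joint torques, N m; "eef_pos": TCP position; "tcp_rot": TCP orientation; "contact_force": force on the tool from outside, world axes, zero at the start; "wrist_torque": the same for the moment, N m; "opening": opening from 0.0 (shut) to 1.0 (fully open); "grasp_force": force on a finger pad.
Only numpy, scipy, OpenCV 4.12 (cv2) and the standard library are available. Lean on these libraries where they do the work, as an engineer would, in place of code of your own. Each camera call takes 0.05 s, during which the arm holds its last target. There are 200 camera calls.

## Working session

There is one attempt and no reset: what is moved stays moved. The work goes in short steps, Python scripts to look and compute and a shell command to move; the robot and the scene stay as the last step left them, time stands still between calls to the robot, and variables do not carry over. Pictures are saved under pics/ and viewed, at most 14 in all, crops included, and the job is handed in when it is done.

```bash
mkdir -p pics
python3 - <<'E'
from rig import r, eyes
import cv2,numpy as np
print(r.sense())
for n in ("scene","side","wrist"):
    f=eyes.grab_frame(n); cv2.imwrite(f"pics/{n}0.png",f["img"])
    print(n,{k:np.round(v,4).tolist() for k,v in f.items() if k!="img"})
a=cv2.imread("pics/scene0.png");b=cv2.imread("pics/side0.png")
E
```

```text
{'clock': 0.0, 'qpos': array([ 1.12463571e+00,  3.53642937e-01,  1.63418588e+00, -8.83664989e-06,
        1.15519670e+00, -2.42630271e-03]), 'qvel': array([ 6.27528737e-04,  6.47863842e-04, -5.26685476e-05, -2.27477448e-03,
        5.01861915e-05, -7.37281169e-04]), 'joint_efforts': array([ 1.31099798e-03, -6.05240464e+01, -3.42079604e+01, -1.39061763e-04,
        9.13866417e-03,  1.09018313e-05]), 'eef_pos': array([268.13151177, 564.02941217, 247.54278045]), 'tcp_rot': array([-3.14015977e+00,  4.60272193e-06,  2.69786192e+00]), 'contact_force': array([-0.17893168,  0.48707249,  0.48713622]), 'wrist_torque': array([-0.02413888, -0.05228502, -0.01550488]), 'grasp_force': 0.0, 'opening': 1.002184534415695}
scene {'fx': 370.4142, 'fy': 370.4142, 'cx': 255.2749, 'cy': 185.6857, 'D': [0.0392, 0.0, 0.0, 0.0, 0.0], 'R': [[0.2063, 0.9783, -0.0199], [0.7331, -0.168, -0.659], [-0.648, 0.1213, -0.7519]], 't': [-132.9016, -399.5806, 1250.2875]}
side {'fx': 366.3827, 'fy': 366.3827, 'cx': 261.8854, 'cy': 188.2463, 'D': [0.006, 0.0, 0.0, 0.0, 0.0], 'R': [[-0.9568, -0.2906, -0.0082], [-0.1878, 0.6392, -0.7458], [0.222, -0.7121, -0.6661]], 't': [586.2566, 154.4261, 844.24]}
wrist {'fx': 285.1085, 'fy': 285.1085, 'cx': 253.5494, 'cy': 187.036, 'D': [-0.0547, 0.0, 0.0, 0.0, 0.0], 'hand_eye': [[-0.0001, -0.9593, -0.2825, 72.3613], [1.0, -0.0004, 0.001, 0.1925], [-0.0011, -0.2825, 0.9593, -125.3677], [0.0, 0.0, 0.0, 1.0]]}
```

View pics/scene0.png

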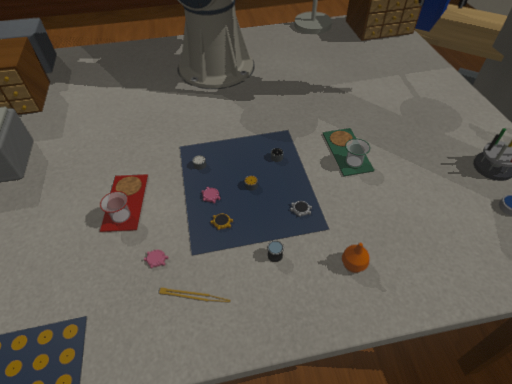

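View pics/side0.png

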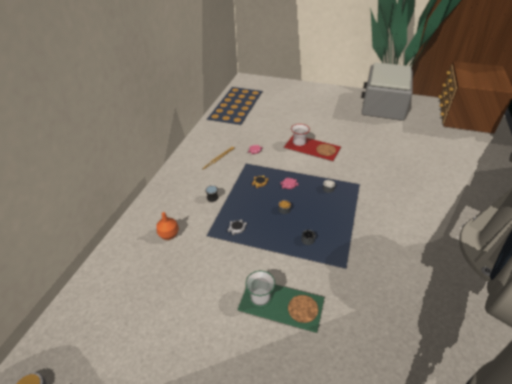

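The scene picture shows white dial (199,160), gold dial (251,181), black dial (277,153), gold case (222,221), steel case (301,208), green pad/tube (341,138)/(356,153), red pad/tube (128,186)/(115,207). The side picture shows the same layout, mirrored; pink cases are decoys.

```bash
cat > h.py <<'E'
import cv2,numpy as np
from rig import r,eyes
from scipy.spatial.transform import Rotation as Ro
def grab(n):
    s=r.sense(); f=eyes.grab_frame(n)
    if n=="wrist":
        T=np.eye(4);T[:3,:3]=Ro.from_euler('xyz',s["tcp_rot"]).as_matrix();T[:3,3]=s["eef_pos"]
        C=np.linalg.inv(T@f["hand_eye"]); f["R"],f["t"]=C[:3,:3],C[:3,3]
    f["K"]=np.array([[f["fx"],0,f["cx"]],[0,f["fy"],f["cy"]],[0,0,1]]);return f
def ray(f,p):
    u=cv2.undistortPoints(np.array([[p]],float),f["K"],np.array(f["D"]))[0,0]
    R,t=np.array(f["R"]),np.array(f["t"]); return -R.T@t, R.T@np.array([u[0],u[1],1])
def plane(f,p,z):
    o,d=ray(f,p); return o+d*(z-o[2])/d[2]
def tri(*fp):
    A=np.zeros((3,3));b=np.zeros(3)
    for f,p in fp:
        o,d=ray(f,p);d=d/np.linalg.norm(d);M=np.eye(3)-np.outer(d,d);A+=M;b+=M@o
    return np.linalg.solve(A,b)
E
python3 - <<'E'
from h import *
a,b=grab("scene"),grab("side")
P=dict(white=((199,160),(329,183)),gold=((251,181),(285,204)),black=((277,152),(308,236)),gcase=((222,221),(260,181)),scase=((301,208),(237,226)),gpad=((341,138),(303,309)),rpad=((128,186),(327,150)),gmouth=((357,148),(260,280)),rmouth=((115,203),(300,130)),loupe=((275,244),(211,190)))
for k,(p,q) in P.items(): print(k,tri((a,p),(b,q)).round(),plane(a,p,20).round(),plane(b,q,20).round())
E
```

```text
white [ 453. -104.   22.] [ 451. -103.   20.] [ 452. -108.   20.]
gold [549.   9.  21.] [550.  10.  20.] [548.   6.  20.]
black [469.  95.  20.] [468.  94.  20.] [469.  96.  20.]
gcase [641. -75.   8.] [650. -75.  20.] [637. -63.  20.]
scase [646. 105.   9.] [654. 102.  20.] [641. 114.  20.]
gpad [441. 277.   7.] [454. 270.  20.] [441. 285.  20.]
rpad [ 485. -281.    4.] [ 501. -276.   20.] [ 483. -260.   20.]
gmouth [535. 272.  59.] [500. 296.  20.] [542. 245.  20.]
rmouth [ 577. -293.   54.] [ 547. -304.   20.] [ 586. -346.   20.]
loupe [744.  23.  35.] [732.  23.  20.] [753.  10.  20.]
```

View pics/wrist0.png

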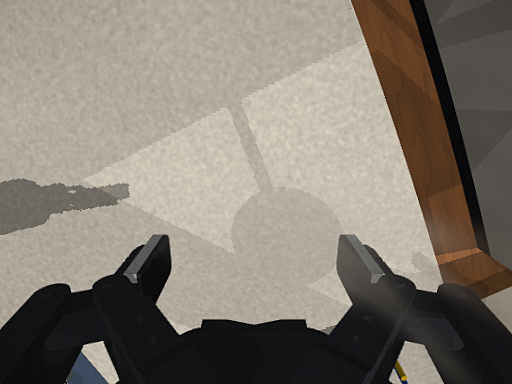

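The wrist view shows the open fingers at the bottom, (150,250) and (360,255), looking at bare bench. I'll move over the mat for a survey.

```bash
python3 -m inch '[[-0.034,-0.0236,-0.004,0,0,0,-1],[-0.034,-0.0236,-0.004,0,0,0,-1],[-0.034,-0.0236,-0.004,0,0,0,-1],[-0.034,-0.0236,-0.004,0,0,0,-1],[-0.034,-0.0236,-0.004,0,0,0,-1],[-0.034,-0.0236,-0.004,0,0,0,-1],[-0.034,-0.0236,-0.004,0,0,0,-1]]'
python3 -m inch '[[-0.034,-0.0236,-0.004,0,0,0,-1],[-0.034,-0.0236,-0.004,0,0,0,-1],[-0.034,-0.0236,-0.004,0,0,0,-1],[-0.034,-0.0236,-0.004,0,0,0,-1],[-0.034,-0.0236,-0.004,0,0,0,-1],[-0.034,-0.0236,-0.004,0,0,0,-1],[-0.034,-0.0236,-0.004,0,0,0,-1],[0,0,0,0,0,0,-1]]'
python3 - <<'E'
from h import *
import pickle
s=r.sense();print(s["eef_pos"],s["tcp_rot"],s["qpos"])
f=grab("wrist");cv2.imwrite("pics/w1.png",f["img"]);pickle.dump(f,open("w1.pkl","wb"))
E
```

```text
clock: 0.95
eef_pos: [412.9, 311.5, 276.5]
tcp_rot: [3.141, 0.0, 2.698]
contact_force: [0.5, 0.2, -0.6]
opening: 1.0
grasp_force: 0.0
clock: 1.75
eef_pos: [558.6, 57.9, 304.8]
tcp_rot: [-3.141, 0.002, 2.694]
contact_force: [0.6, -0.2, -0.4]
opening: 0.999
grasp_force: 0.0
[558.58731374  57.88909799 304.76552256] [-3.14126943e+00  2.25552172e-03  2.69429390e+00] [ 1.01437413e-01  2.02944456e-01  1.70781288e+00 -1.54139270e-03
  1.22907991e+00 -1.02154454e+00]
```

View pics/w1.png

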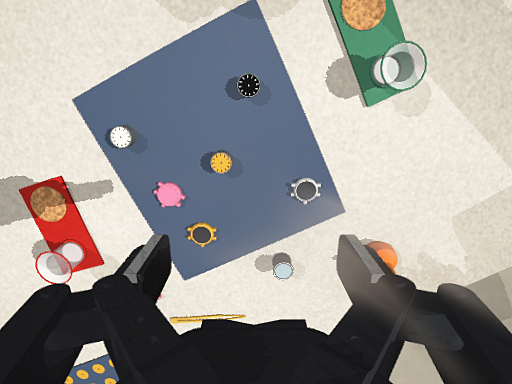

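The wrist view shows white dial (120,137), gold dial (221,162), black dial (248,86), gold case (202,234), steel case (306,189), pink decoy (169,194), red board at lower left, green board at upper right. Taking a second, closer view for triangulation.

```bash
python3 -m inch '[[-0.012,-0.024,0.027,0,0,0,-1],[-0.012,-0.024,0.027,0,0,0,-1],[-0.012,-0.024,0.027,0,0,0,-1],[0,0,0,0,0,0,-1]]'
python3 - <<'E'
from h import *
import pickle
s=r.sense();print(s["eef_pos"],s["tcp_rot"])
f=grab("wrist");cv2.imwrite("pics/w2.png",f["img"]);pickle.dump(f,open("w2.pkl","wb"))
E
```

```text
clock: 2.2
eef_pos: [555.2, -20.1, 219.6]
tcp_rot: [-3.139, -0.006, 2.697]
contact_force: [0.1, 1.0, 0.9]
opening: 1.0
grasp_force: 0.0
[555.23113907 -20.07858175 219.63636832] [-3.13859758 -0.00570913  2.69656922]
```

View pics/w2.png

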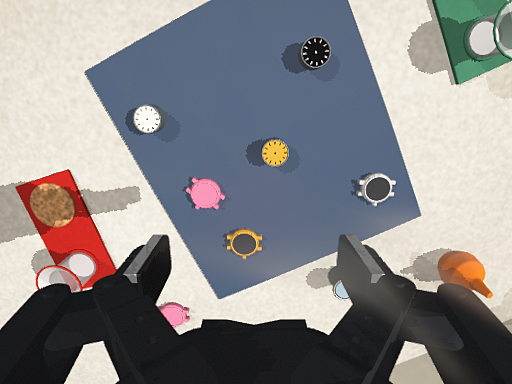

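Second view: white (147,119), gold dial (275,153), black (316,52), gold case (244,242), steel case (377,188), pink decoys (205,193) and (173,314).

```bash
cat >> h.py <<'E'
def blobs(f):
    "objects on the blue mat: components that are not blue; returns centre, area, major-axis dir (px), contour"
    im=cv2.resize(f["img"],None,fx=4,fy=4,interpolation=cv2.INTER_CUBIC)
    h,s,v=cv2.split(cv2.cvtColor(im,cv2.COLOR_BGR2HSV))
    m=(~((h>100)&(h<128)&(s>70))).astype(np.uint8)
    m=cv2.morphologyEx(m,cv2.MORPH_OPEN,np.ones((3,3)))
    out=[]
    for c in cv2.findContours(m,cv2.RETR_EXTERNAL,cv2.CHAIN_APPROX_NONE)[0]:
        a=cv2.contourArea(c)/16
        if not 150<a<9000: continue
        x,y,w,hh=cv2.boundingRect(c)
        if min(x,y)<8 or x+w>im.shape[1]-8 or y+hh>im.shape[0]-8: continue
        M=cv2.moments(c); p=np.array([M["m10"],M["m01"]])/M["m00"]/4-.375
        out.append((p,a,(c[:,0]/4-.375)))
    return out
E
python3 - <<'E'
from h import *
import pickle
A,B=[pickle.load(open(f"w{i}.pkl","rb")) for i in (1,2)]
bl=[blobs(f) for f in (A,B)]
N=dict(white=(452,-104,22,22),gold=(549,9,21,22),black=(469,95,20,22),gcase=(641,-75,8,7),scase=(646,105,9,7))
for n,(x,y,z,zz) in N.items():
    o=[]
    for f,b in zip((A,B),bl):
        q=min(b,key=lambda q:np.linalg.norm(plane(f,q[0],10)[:2]-(x,y))); o.append(q)
    print(n,[ (q[0].round(1),q[1]) for q in o],tri((A,o[0][0]),(B,o[1][0])).round(1),[plane(f,q[0],zz).round(1) for f,q in zip((A,B),o)])
    if 'case' in n:
        w=np.array([plane(B,p,7)[:2] for p in o[1][2]],np.float32);
        e=w-w.mean(0); ang=[]
        rect=cv2.minAreaRect(w);print(rect)
        rr=np.linalg.norm(e,axis=1); print("far pts ang",sorted(set((np.degrees(np.arctan2(e[rr>22][:,1],e[rr>22][:,0]))//6*6).tolist())))
E
```

```text
white [(array([122.7, 136. ]), 509.375), (array([148.9, 118.3]), 802.0625)] [ 450.9 -105.1    8.5] [array([452.3, -98.9,  22. ]), array([ 452.4, -100.5,   22. ])]
gold [(array([221.4, 161.2]), 419.6875), (array([274.4, 151.5]), 650.46875)] [548.4  10.2  12.1] [array([547. ,  12.1,  22. ]), array([546.9,  10.2,  22. ])]
black [(array([248.2,  84.6]), 481.84375), (array([314.2,  52.6]), 898.59375)] [468.4  93.7  13.6] [array([468.6,  93.6,  22. ]), array([469.2,  91.6,  22. ])]
gcase [(array([201.7, 233.3]), 545.625), (array([274.4, 151.5]), 650.46875)] [525.   20.7 274.3] [array([641. , -74.8,   7. ]), array([549.5,  10.1,   7. ])]
((549.84326171875, 10.264921188354492), (33.18250274658203, 35.49058151245117), 68.13223266601562)
far pts ang []
scase [(array([221.4, 161.2]), 419.6875), (array([274.4, 151.5]), 650.46875)] [548.4  10.2  12.1] [array([549. ,   9.3,   7. ]), array([549.5,  10.1,   7. ])]
((549.84326171875, 10.264921188354492), (33.18250274658203, 35.49058151245117), 68.13223266601562)
far pts ang []
```

```bash
python3 -m inch '[[-0.034,-0.004,0.023,0,0,0,-1],[-0.034,-0.004,0.023,0,0,0,-1],[-0.034,-0.004,0.023,0,0,0,-1],[0,0,0,0,0,0,-1]]'
python3 - <<'E'
from h import *
import pickle
f=grab("wrist");pickle.dump(f,open("w3.pkl","wb"))
cv2.imwrite("pics/w3.png",cv2.resize(f["img"][90:290,130:380],None,fx=3,fy=3))
im=f["img"];hsv=cv2.cvtColor(im,cv2.COLOR_BGR2HSV);p=[hsv[y,x].tolist() for y,x in ((120,150),(150,200),(140,300))];print(p)
for b in blobs(f): print(b[0].round(1),b[1],plane(f,b[0],7).round(1))
E
```

```text
clock: 2.65
eef_pos: [646.9, -73.5, 151.9]
tcp_rot: [-3.141, -0.001, 2.698]
contact_force: [-0.1, 0.4, 0.1]
opening: 0.999
grasp_force: 0.0
[[107, 80, 131], [108, 78, 130], [108, 81, 129]]
[196.3 104.2] 1696.40625 [559.5 -89.5   7. ]
[426.4  98.1] 1678.34375 [644.8 105.8   7. ]
[292.1  39.6] 1417.875 [547.1  11.6   7. ]
```

View pics/w3.png

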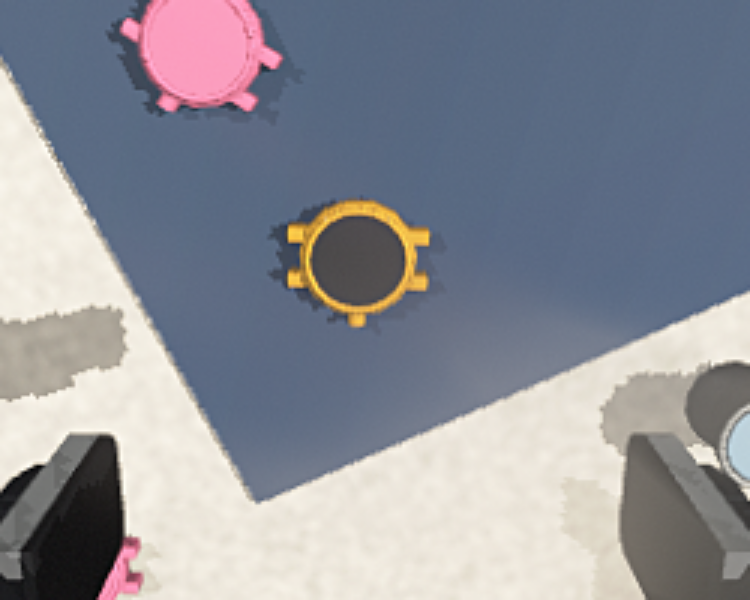

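The gold case sits at full-image (250,175), lugs almost along the image x axis (tool y), crown pointing down; pink decoy at (198,106).

```bash
sed -i 's/def blobs(f):/def blobs(f,hue=None):/; s/(s>70))).astype(np.uint8)/(s>50))).astype(np.uint8)\n    if hue: m=((h>hue[0])\&(h<hue[1])\&(s>110)\&(v>70)).astype(np.uint8)/' h.py
cat >> h.py <<'E'
def shape(f,c,z):
    "world centroid and axis of a contour cast on plane z; box by extents along/across the tool"
    w=np.array([plane(f,p,z)[:2] for p in c],np.float32)
    M=cv2.moments(w*50); 
    ang=0.5*np.arctan2(2*M["mu11"],M["mu20"]-M["mu02"])
    return np.array([M["m10"],M["m01"]])/M["m00"]/50, np.degrees(ang), cv2.minAreaRect(w)
def go(d,rows,yaw=None):
    "tool-axis row in m for a world displacement d (mm) over rows"
    s=r.sense();R=Ro.from_euler('xyz',s["tcp_rot"]).as_matrix()
    return (R.T@np.array(d)/1000/rows).round(4)
E
python3 - <<'E'
from h import *
import pickle
A,B,C=[pickle.load(open(f"w{i}.pkl","rb")) for i in (1,2,3)]
fs=(A,B,C);o=[]
for f in fs:
    q=min(blobs(f,(12,28)),key=lambda q:np.linalg.norm(plane(f,q[0],7)[:2]-(641,-75)));o.append((f,q[0]));print(q[0].round(1),q[1],shape(f,q[2],7))
print(tri(*o).round(1))
for f in fs:
  for b in blobs(f): 
    if b[1]<2500:print(b[0].round(1),b[1],plane(f,b[0],7).round(1),shape(f,b[2],7)[1].round(1))
s=r.sense();print(s["eef_pos"],np.degrees(s["tcp_rot"]))
E
```

```text
[201.5 233.3] 462.8125 (array([640.992728  , -75.20411212]), np.float64(67.48354379628418), ((642.6015014648438, -76.14175415039062), (46.91680145263672, 43.60725402832031), 63.71180725097656))
[243.8 242. ] 700.65625 (array([641.09388376, -75.28633936]), np.float64(61.924882199286515), ((642.7439575195312, -76.15933227539062), (45.91481018066406, 43.35917282104492), 63.63249588012695))
[248.8 175.5] 1306.9375 (array([641.18619525, -75.47034783]), np.float64(61.98552274756638), ((642.836181640625, -76.19048309326172), (46.08116912841797, 42.28550720214844), 63.625526428222656))
[641.  -75.3   6.3]
[201.7 233.3] 531.09375 [640.9 -74.9   7. ] 67.4
[168.9 194.1] 592.6875 [559.6 -89.1   7. ] 38.4
[221.3 161.5] 394.1875 [549.2   8.9   7. ] -57.2
[122.6 136.1] 485.21875 [ 450.9 -106.     7. ] 77.8
[248.2  84.8] 457.84375 [467.9  93.6   7. ] 35.9
[243.9 242. ] 809.09375 [640.9 -75.1   7. ] 60.6
[205. 193.] 898.71875 [559.6 -89.3   7. ] 31.1
[375.6 187.7] 879.03125 [644.9 105.8   7. ] 55.8
[274.4 151.6] 615.25 [549.6  10.1   7. ] -8.8
[148.9 118.4] 769.25 [ 450.7 -105.7    7. ] 71.5
[314.3  52.6] 861.0625 [468.2  95.4   7. ] -76.4
[248.9 175.6] 1417.15625 [641.  -75.3   7. ] 61.5
[196.3 104.2] 1674.0625 [559.4 -89.5   7. ] 34.8
[426.5  98.1] 1635.1875 [644.7 105.9   7. ] 65.1
[292.   39.6] 1357.1875 [547.   11.6   7. ] -54.1
[645.68239344 -72.60376261 153.2487552 ] [-1.79993882e+02 -8.98536280e-02  1.54568603e+02]
```

```bash
python3 -m inch '[[0.001,-0.0015,0.031,0,0,0.5,-0.3],[0.001,-0.0015,0.031,0,0,0.5,-0.3],[0.001,-0.0014,0.031,0,0,0,-0.3],[0,0,0,0,0,0,-0.3],[0,0,0,0,0,0,-0.3]]' 30
python3 - <<'E'
from h import *
s=r.sense();print(s["eef_pos"],np.degrees(s["tcp_rot"]),go([641-s["eef_pos"][0],-75.2-s["eef_pos"][1],0],1))
f=grab("wrist");cv2.imwrite("pics/w4.png",f["img"])
E
```

```text
clock: 3.2
eef_pos: [640.6, -75.0, 62.8]
tcp_rot: [3.141, 0.0, 2.681]
contact_force: [0.2, 0.3, 0.5]
opening: 0.651
grasp_force: 0.0
[640.61684704 -74.97096879  62.83601895] [1.79977608e+02 2.57807398e-02 1.53622959e+02] [-0.0004 -0.      0.    ]
```

View pics/w4.png

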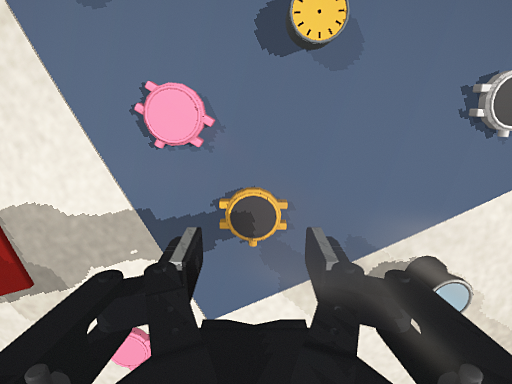

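The gold case is centred between the half-closed fingers, at (253,215), with lugs along the jaw axis.

```bash
python3 -m inch '[[0,0,0.014,0,0,0,-0.3],[0,0,0.014,0,0,0,-0.3],[0,0,0.012,0,0,0,-0.3],[0,0,0.002,0,0,0,-0.3],[0,0,0,0,0,0,-0.3]]'
python3 -m inch '[[0,0,0,0,0,0,1],[0,0,0,0,0,0,1],[0,0,0,0,0,0,1],[0,0,0,0,0,0,1],[0,0,0,0,0,0,1]]' 40
```

```text
clock: 3.75
eef_pos: [639.7, -76.1, 18.3]
tcp_rot: [-3.141, -0.002, 2.68]
contact_force: [1.2, -0.5, 0.2]
opening: 0.651
grasp_force: 0.0
clock: 4.25
eef_pos: [640.6, -76.1, 19.6]
tcp_rot: [3.141, 0.001, 2.68]
contact_force: [-0.5, 0.2, 2.0]
opening: 0.514
grasp_force: 40.9
```

```bash
python3 -m inch '[[0,0,-0.01,0,0,0,1],[0,0,-0.025,0,0,0,1],[0,0,-0.03,0,0,0,1]]'
python3 -m inch '[[0.02,0.023,-0.02,0,0,0,1],[0.03,0.035,-0.02,0,0,0,1],[0.03,0.035,-0.02,0,0,0,1],[0.03,0.035,-0.02,0,0,0,1],[0.03,0.035,-0.02,0,0,0,1],[0.03,0.035,-0.015,0,0,0,1],[0.03,0.035,0,0,0,0,1],[0,0,0,0,0,0,1]]'
python3 - <<'E'
from h import *
import pickle
f=grab("wrist");cv2.imwrite("pics/w5.png",f["img"]);pickle.dump(f,open("w5.pkl","wb"))
E
```

```text
clock: 4.55
eef_pos: [639.4, -76.0, 84.4]
tcp_rot: [-3.141, -0.002, 2.68]
contact_force: [-0.1, -0.4, -0.6]
opening: 0.512
grasp_force: 40.9
clock: 5.35
eef_pos: [564.0, 225.6, 200.4]
tcp_rot: [3.139, 0.0, 2.684]
contact_force: [0.1, -0.4, -1.5]
opening: 0.514
grasp_force: 40.9
```

View pics/w5.png

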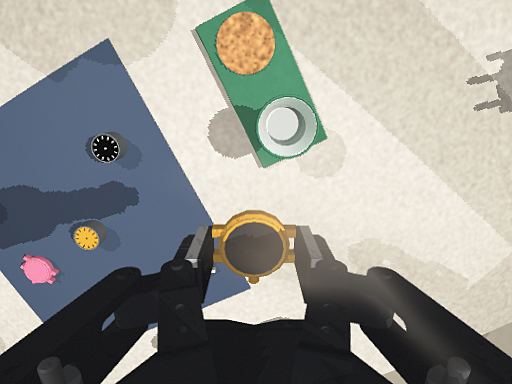

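Cork pad at (246,43), tube mouth at (287,127); the gold case is held level at (253,245).

```bash
python3 -m inch '[[0.025,0,0.008,0,0,0,1],[0.028,-0.002,0.008,0,0,0,1],[0.028,-0.002,0.008,0,0,0,1],[0.025,-0.002,0.008,0,0,0,1],[0,0,0,0,0,0,1]]'
cat >> h.py <<'E'
def comps(f,test,amin):
    im=cv2.resize(f["img"],None,fx=4,fy=4,interpolation=cv2.INTER_CUBIC)
    m=test(*cv2.split(cv2.cvtColor(im,cv2.COLOR_BGR2HSV))).astype(np.uint8)
    m=cv2.morphologyEx(m,cv2.MORPH_CLOSE,np.ones((9,9)))
    return [c for c in cv2.findContours(m,cv2.RETR_EXTERNAL,cv2.CHAIN_APPROX_NONE)[0] if cv2.contourArea(c)/16>amin]
def cpx(c):
    M=cv2.moments(c);return np.array([M["m10"],M["m01"]])/M["m00"]/4-.375
E
python3 - <<'E'
from h import *
import pickle
f=grab("wrist");cv2.imwrite("pics/w6.png",f["img"]);pickle.dump(f,open("w6.pkl","wb"))
g=pickle.load(open("w5.pkl","rb"))
cork=lambda h,s,v:(h>5)&(h<20)&(s>80)&(v>90)
for q in (g,f):
    for c in comps(q,cork,400): print(cpx(c).round(1),cv2.contourArea(c)/16,cv2.boundingRect(c),shape(q,c[:,0]/4-.375,8)[::2])
    gr=comps(q,lambda h,s,v:(h>60)&(h<90)&(s>80),2000)
    for c in gr: print("green",cpx(c).round(1),cv2.minAreaRect(np.array([plane(q,p,6)[:2] for p in c[:,0]/4-.375],np.float32)))
E
```

```text
clock: 5.9
eef_pos: [464.6, 261.3, 165.8]
tcp_rot: [-3.138, -0.002, 2.681]
contact_force: [-0.7, -0.5, 0.1]
opening: 0.507
grasp_force: 40.9
[253.4 243.8] 4240.96875 (847, 841, 338, 294) (array([650.89855462, 183.82560142]), ((654.595458984375, 182.04898071289062), (103.22379302978516, 101.87248992919922), 64.0582046508789))
[245.2  42.7] 2839.8125 (865, 48, 235, 250) (array([442.00143465, 277.19014216]), ((442.0758361816406, 277.0469970703125), (59.85905075073242, 59.59049606323242), 62.27622985839844))
green [262.2  80.2] ((489.043212890625, 276.9639587402344), (79.08960723876953, 168.2725372314453), 89.68206024169922)
[253.3 243.9] 4228.96875 (846, 842, 338, 294) (array([533.9410687 , 226.52110631]), ((537.4266357421875, 224.98516845703125), (92.01271057128906, 90.5941162109375), 63.83184814453125))
[257.7 149.7] 2755.0625 (913, 482, 239, 238) (array([441.84103816, 277.1762106 ]), ((441.7904052734375, 277.12506103515625), (59.475799560546875, 59.42918395996094), 66.32273864746094))
green [261.2 149.4] ((457.09698486328125, 277.3022155761719), (78.94561004638672, 105.51642608642578), 89.70100402832031)
```

View pics/w6.png

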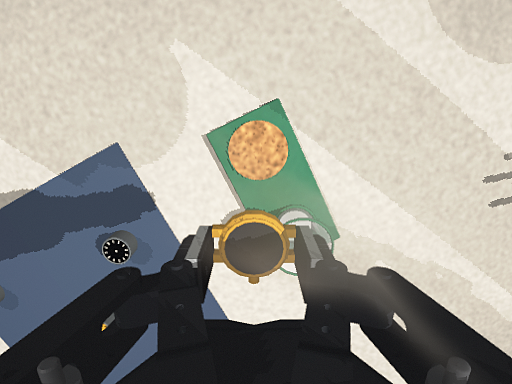

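Cork pad at (258,150) with the board axis along world x; gold case still level in the jaws.

```bash
python3 -m inch '[[0.007,0.001,0.026,0,0,0,1],[0.007,0.001,0.026,0,0,0,1],[0.007,0.001,0.026,0,0,0,1],[0.006,0.001,0.026,0,0,0,1],[0,0,0,0,0,0,1],[0,0,0,0,0,0,1]]'
python3 - <<'E'
from h import *
import pickle
f,g=[pickle.load(open(f"w{i}.pkl","rb")) for i in (6,5)]
print("pad",tri((f,(257.7,149.7)),(g,(245.2,42.7))).round(1))
for _ in range(4):
    s=r.sense();print(s["eef_pos"].round(1),go([442.2-s["eef_pos"][0],277.2-s["eef_pos"][1],0],1))
E
```

```text
clock: 6.55
eef_pos: [446.2, 277.6, 63.3]
tcp_rot: [-3.141, 0.0, 2.68]
contact_force: [0.3, -0.1, -0.3]
opening: 0.514
grasp_force: 41.1
pad [441.3 277.5   6.9]
[446.2 277.6  63.3] [ 0.0034 -0.0021  0.    ]
[446.2 277.6  63.3] [ 0.0034 -0.0021  0.    ]
[446.2 277.6  63.3] [ 0.0034 -0.0021  0.    ]
[446.2 277.6  63.3] [ 0.0034 -0.0021  0.    ]
```

```bash
python3 -m inch '[[0.0034,-0.0021,0.01,0,0,0,1],[0,0,0.012,0,0,0,1],[0,0,0.01,0,0,0,1],[0,0,0.002,0,0,0,1],[0,0,0,0,0,0,1]]'
python3 -m inch '[[0,0,0.001,0,0,0,1],[0,0,0.001,0,0,0,1],[0,0,0,0,0,0,1]]'
python3 -m inch '[[0,0,0.001,0,0,0,1],[0,0,0,0,0,0,1]]'
```

```text
clock: 7.05
eef_pos: [440.9, 277.5, 28.3]
tcp_rot: [-3.141, -0.001, 2.68]
contact_force: [0.4, 0.2, -0.7]
opening: 0.511
grasp_force: 41.1
clock: 7.35
eef_pos: [441.3, 277.8, 27.0]
tcp_rot: [3.141, 0.0, 2.68]
contact_force: [-0.0, -0.4, -0.9]
opening: 0.512
grasp_force: 41.1
clock: 7.55
eef_pos: [441.2, 277.7, 25.9]
tcp_rot: [3.142, 0.0, 2.68]
contact_force: [0.9, 0.0, -1.2]
opening: 0.514
grasp_force: 41.1
```

```bash
for i in 1; do python3 -m inch '[[0,0,0.0005,0,0,0,1],[0,0,0,0,0,0,1]]'; python3 -m inch '[[0,0,0.0005,0,0,0,1],[0,0,0,0,0,0,1]]'; done
```

```text
clock: 7.75
eef_pos: [441.2, 277.8, 25.6]
tcp_rot: [3.141, 0.0, 2.68]
contact_force: [-1.0, -0.4, 2.5]
opening: 0.51
grasp_force: 41.4
clock: 7.95
eef_pos: [441.3, 277.8, 25.5]
tcp_rot: [3.141, 0.0, 2.68]
contact_force: [-2.1, -1.4, 9.8]
opening: 0.51
grasp_force: 42.2
```

```bash
python3 -m inch '[[0,0,-0.0005,0,0,0,0.2],[0,0,0,0,0,0,-0.3],[0,0,0,0,0,0,-0.3],[0,0,0,0,0,0,-0.3],[0,0,-0.02,0,0,0,-0.3],[0,0,-0.04,0,0,0,-0.3],[0,0,-0.045,0,0,0,-0.3]]'
python3 -m inch '[[0,0,-0.03,0,0,0,-0.3],[-0.04,0,-0.02,0,0,0,-0.3],[0,0,0,0,0,0,-0.3]]'
python3 - <<'E'
from h import *
import pickle
f=grab("wrist");cv2.imwrite("pics/w7.png",f["img"]);pickle.dump(f,open("w7.pkl","wb"))
for c in comps(f,lambda h,s,v:(h>12)&(h<28)&(s>110)&(v>70),200): print(cpx(c).round(1),shape(f,c[:,0]/4-.375,14))
E
```

```text
clock: 8.65
eef_pos: [440.2, 277.1, 130.4]
tcp_rot: [-3.139, -0.002, 2.68]
contact_force: [0.9, 0.9, 0.2]
opening: 0.651
grasp_force: 0.0
clock: 8.95
eef_pos: [481.7, 260.1, 184.0]
tcp_rot: [3.135, 0.005, 2.68]
contact_force: [-0.3, 0.6, 0.2]
opening: 0.65
grasp_force: 0.0
[249.7 130.6] (array([441.3388595 , 277.55240998]), np.float64(23.01496445437415), ((441.31597900390625, 277.5855407714844), (58.0634651184082, 58.164451599121094), 65.38056945800781))
```

View pics/w7.png

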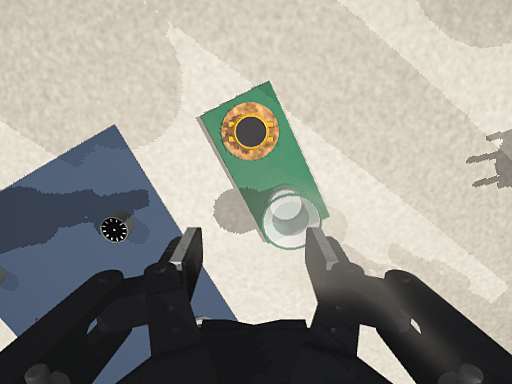

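Gold case lies centred on the cork pad at (250,131), face up. Tube mouth at (294,218). Next, dials and tube from the masks of stored frames.

Run:
```python
from h import *
import pickle
A,B,F,H=[pickle.load(open(f"w{i}.pkl","rb")) for i in (1,2,5,7)]
wh=lambda h,s,v:(s<45)&(v>170)
gd=lambda h,s,v:(h>15)&(h<30)&(s>110)&(v>100)
def near(f,t,xy,z,amin=150,amax=3000):
    cs=[c for c in comps(f,t,amin) if cv2.contourArea(c)/16<amax]
    if not cs: return None
    c=min(cs,key=lambda c:np.linalg.norm(plane(f,cpx(c),z)[:2]-xy)); return c
for n,t,xy in (("white",wh,(452,-102)),("gold",gd,(548,9))):
    o=[]
    for f in (A,B):
        c=near(f,t,xy,22); o.append((f,cpx(c))); print(n,cpx(c).round(1),[np.round(a,1) for a in shape(f,c[:,0]/4-.375,22)[2][:2]])
    print(tri(*o).round(1))
for f in (F,H):
    for lo in (140,170,190):
        c=near(f,lambda h,s,v:(s<30)&(v>lo),(532,277),9,200,6000)
        if c is not None: print("floor",lo,cpx(c).round(1),cv2.contourArea(c)/16,[np.round(a,1) for a in shape(f,c[:,0]/4-.375,9)[2][:2]])
s=r.sense();print(s["eef_pos"].round(1))
```

```text
white [120.1 136.8] [array([ 451.7, -102.8]), array([29.5, 29.6])]
white [146.5 118.7] [array([ 451.7, -103.5]), array([29.3, 29.4])]
[ 451.4 -103.9   19.8]
gold [220.7 162.4] [array([548.1,  10.2]), array([28.8, 28.2])]
gold [274.8 152.6] [array([548.2,  10.1]), array([28.7, 28.7])]
[548.3  10.1  20.6]
floor 140 [263. 300.] 3498.6875 [array([717.4, 148.9]), array([140. ,  90.5])]
floor 170 [263.1 299.8] 3450.90625 [array([717.5, 148.8]), array([139.8,  90.1])]
floor 190 [263.2 299.7] 3412.875 [array([717.4, 148.7]), array([139.5,  89.6])]
floor 140 [380.4 356.3] 1575.0 [array([805.6, 299.4]), array([150.9,  43.8])]
floor 170 [380.5 356.4] 1544.6875 [array([805.7, 299.5]), array([150.7,  43.1])]
floor 190 [380.5 356.4] 1532.125 [array([805.9, 299.4]), array([150.3,  43. ])]
[479.2 259.9 182. ]
```

```bash
cat >> h.py <<'E'
def overlay(f,rings,box,k,out):
    im=cv2.resize(f["img"],None,fx=k,fy=k,interpolation=cv2.INTER_CUBIC)
    th=np.linspace(0,2*np.pi,60)
    for (x,y,z,rad,col) in rings:
        P=np.c_[x+rad*np.cos(th),y+rad*np.sin(th),0*th+z]
        p=cv2.projectPoints(P,cv2.Rodrigues(np.array(f["R"]))[0],np.array(f["t"]),f["K"],np.array(f["D"]))[0][:,0]
        cv2.polylines(im,[((p+.5)*k).astype(int)],True,col,1)
    x0,y0,x1,y1=[int(v*k) for v in box]; cv2.imwrite(out,im[y0:y1,x0:x1])
E
python3 - <<'E'
from h import *
import pickle
F=pickle.load(open("w5.pkl","rb"))
overlay(F,[(531.9,276.7,58,29,(0,0,255)),(531.9,276.7,9,18,(255,0,0)),(441.9,277.2,8,30,(255,0,255))],(190,0,340,180),3.3,"pics/o1.png")
E
```

```text
(no output)
```

View pics/o1.png

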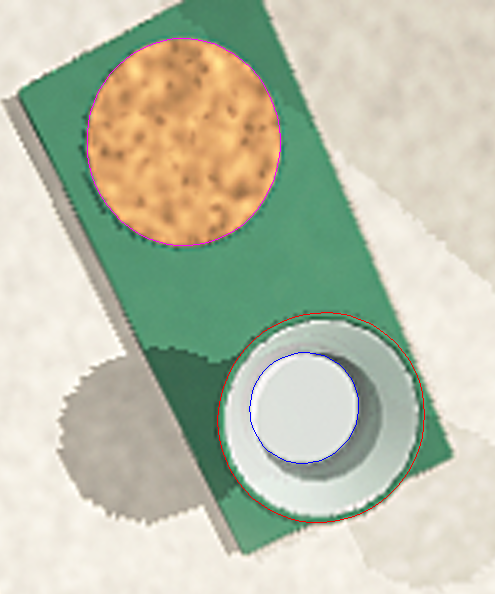

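Run:
```python
from h import *
s=r.sense();print(s["eef_pos"].round(1))
d=np.array([451.7,-103.2,90])-s["eef_pos"];print(go(d,10),go(d,1))
```

```text
[479.2 259.9 182. ]
[-0.0137 -0.0337  0.0091] [-0.1373 -0.3374  0.0913]
```

The overlay fits: the predicted pad, rim and floor circles fall right on the picture, so the green tube axis is (531.9, 276.7).

```bash
python3 -m inch '[[-0.0137,-0.0337,0.009,0,0,0,-0.1],[-0.0137,-0.0337,0.009,0,0,0,-0.1],[-0.0137,-0.0337,0.009,0,0,0,-0.1],[-0.0137,-0.0337,0.009,0,0,0,-0.1],[-0.0137,-0.0337,0.009,0,0,0,-0.1]]'
python3 -m inch '[[-0.0137,-0.0337,0.009,0,0,0,-0.1],[-0.0137,-0.0337,0.009,0,0,0,-0.1],[-0.0137,-0.0337,0.009,0,0,0,-0.1],[-0.0137,-0.0337,0.009,0,0,0,-0.1],[-0.0137,-0.0337,0.009,0,0,0,-0.1],[0,0,0,0,0,0,-0.1],[0,0,0,0,0,0,-0.1]]'
python3 - <<'E'
from h import *
f=grab("wrist")
for c in comps(f,lambda h,s,v:(s<45)&(v>170),400):
    p=plane(f,cpx(c),22)
    if abs(p[0]-452)<25 and abs(p[1]+103)<25: print(cpx(c).round(1),[np.round(a,1) for a in shape(f,c[:,0]/4-.375,22)[2][:2]])
s=r.sense();print(s["eef_pos"].round(1),go([451.7-s["eef_pos"][0],-103.2-s["eef_pos"][1],0],1))
E
```

```text
clock: 9.5
eef_pos: [461.7, 77.5, 134.0]
tcp_rot: [-3.14, -0.002, 2.681]
contact_force: [-0.0, -0.2, -0.0]
opening: 0.55
grasp_force: 0.0
clock: 10.2
eef_pos: [448.4, -102.8, 89.4]
tcp_rot: [-3.141, -0.003, 2.678]
contact_force: [-0.7, -0.2, 0.8]
opening: 0.547
grasp_force: 0.0
[253.7 211.4] [array([ 451.3, -103.6]), array([28.9, 29.2])]
[ 448.8 -102.3   89.8] [-0.003   0.0004 -0.    ]
```

```bash
python3 -m inch '[[-0.003,0,0.02,0,0,0,-0.1],[0,0,0.02,0,0,0,-0.1],[0,0,0.018,0,0,0,-0.1],[0,0,0.0045,0,0,0,-0.1],[0,0,0,0,0,0,-0.1]]'
python3 -m inch '[[0,0,0,0,0,0,1],[0,0,0,0,0,0,1],[0,0,0,0,0,0,1],[0,0,0,0,0,0,1],[0,0,0,0,0,0,1]]' 30
python3 -m inch '[[0,0,-0.01,0,0,0,1],[0,0,-0.03,0,0,0,1],[0,0,-0.04,0,0,0,1],[0,0,0,0,0,0,1]]'
python3 - <<'E'
from h import *
f=grab("wrist");cv2.imwrite("pics/w8.png",f["img"][130:330,150:360])
a,b=grab("scene"),grab("side")
s=r.sense();e=s["eef_pos"];print(e.round(1))
out=[cv2.resize(f["img"][150:330,150:360],(420,360))]
for q in (a,b):
    p=cv2.projectPoints(e[None],cv2.Rodrigues(np.array(q["R"]))[0],np.array(q["t"]),q["K"],np.array(q["D"]))[0][0,0].astype(int)
    out.append(cv2.resize(q["img"][p[1]-30:p[1]+30,p[0]-15:p[0]+15],(180,360),interpolation=cv2.INTER_CUBIC))
cv2.imwrite("pics/o2.png",np.hstack(out))
d=np.array([531.9,276.7,110])-e;print(go(d,10))
E
```

```text
clock: 10.75
eef_pos: [451.9, -103.1, 27.5]
tcp_rot: [-3.141, -0.002, 2.682]
contact_force: [0.4, 0.4, 0.3]
opening: 0.55
grasp_force: 0.0
clock: 11.25
eef_pos: [452.9, -104.0, 28.7]
tcp_rot: [3.141, 0.001, 2.68]
contact_force: [-1.5, 4.8, 6.2]
opening: 0.358
grasp_force: 30.1
clock: 11.65
eef_pos: [455.3, -105.0, 112.6]
tcp_rot: [3.14, 0.008, 2.68]
contact_force: [0.4, -0.7, -0.2]
opening: 0.356
grasp_force: 29.9
[ 452.4 -104.3  108.2]
[ 0.0098  0.0377 -0.0002]
```

View pics/o2.png

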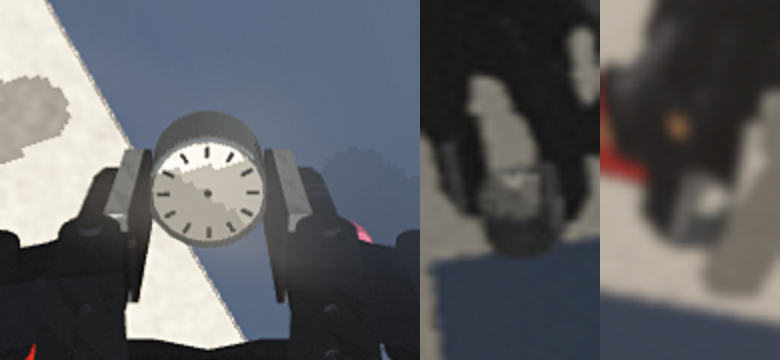

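White carrier is held upright and level, dial up, lower half protruding below the fingertips.

```bash
python3 -m inch '[[0.0097,0.0376,-0.0005,0,0,0,1],[0.0097,0.0376,-0.0005,0,0,0,1],[0.0097,0.0376,0,0,0,0,1],[0.0097,0.0376,0,0,0,0,1],[0.0097,0.0376,0,0,0,0,1]]'
python3 -m inch '[[0.0097,0.0376,0,0,0,0,1],[0.0097,0.0376,0,0,0,0,1],[0.0097,0.0376,0,0,0,0,1],[0.0097,0.0376,0,0,0,0,1],[0.0097,0.0376,0,0,0,0,1],[0,0,0,0,0,0,1],[0,0,0,0,0,0,1],[0,0,0,0,0,0,1]]'
python3 - <<'E'
from h import *
s=r.sense();e=s["eef_pos"];print(e.round(1),go(np.array([533.1,276.1,76])-e,1))
E
```

```text
clock: 12.3
eef_pos: [491.8, 87.1, 107.6]
tcp_rot: [-3.14, -0.002, 2.68]
contact_force: [0.8, -0.4, -1.0]
opening: 0.354
grasp_force: 29.9
clock: 13.1
eef_pos: [531.8, 274.5, 107.7]
tcp_rot: [-3.139, -0.001, 2.68]
contact_force: [-0.3, -0.1, -0.2]
opening: 0.355
grasp_force: 30.0
[531.8 274.5 107.7] [-0.0005  0.0021  0.0317]
```

```bash
python3 -m inch '[[-0.0005,0.002,0.01,0,0,0,1],[0,0,0.01,0,0,0,1],[0,0,0.008,0,0,0,1],[0,0,0.0035,0,0,0,1],[0,0,0,0,0,0,1],[0,0,0,0,0,0,1]]'
python3 - <<'E'
from h import *
s=r.sense();e=s["eef_pos"];print(e.round(1),go(np.array([533.1,276.1,76])-e,1))
E
```

```text
clock: 13.7
eef_pos: [534.3, 277.3, 77.4]
tcp_rot: [-3.142, 0.0, 2.68]
contact_force: [0.3, -0.1, -0.3]
opening: 0.354
grasp_force: 30.0
[534.3 277.3  77.4] [ 0.0005 -0.0016  0.0014]
```

```bash
python3 -m inch '[[0.0005,-0.001,0.0015,0,0,0,1],[0,0,0,0,0,0,1]]'
python3 -m inch '[[0,0,0,0,0,0,-0.1],[0,0,0,0,0,0,-0.1],[0,0,0,0,0,0,-0.1],[0,0,0,0,0,0,-0.1],[0,0,-0.03,0,0,0,-0.1],[0,0,-0.04,0,0,0,-0.1],[-0.04,0,-0.045,0,0,0,-0.1]]'
python3 -m inch '[[-0.04,0,-0.01,0,0,0,-0.1],[0,0,0,0,0,0,-0.1]]'
python3 - <<'E'
from h import *
import pickle
f=grab("wrist");pickle.dump(f,open("w9.pkl","wb"))
for c in comps(f,lambda h,s,v:(s<45)&(v>170),150):
    for z in (29,):
        p=plane(f,cpx(c),z)
        if np.linalg.norm(p[:2]-(532,277))<30: print(cpx(c).round(1),[np.round(a,1) for a in shape(f,c[:,0]/4-.375,z)[2][:2]])
overlay(f,[],(180,90,360,250),3,"pics/o3.png")
s=r.sense();e=s["eef_pos"];print(e.round(1),go(np.array([548.2,10.1,90])-e,8))
E
```

```text
clock: 13.9
eef_pos: [533.3, 276.6, 76.0]
tcp_rot: [3.141, 0.0, 2.68]
contact_force: [0.0, -0.3, -0.6]
opening: 0.358
grasp_force: 30.0
clock: 14.6
eef_pos: [560.4, 262.6, 184.1]
tcp_rot: [-3.14, -0.003, 2.683]
contact_force: [0.4, 0.6, 0.2]
opening: 0.551
grasp_force: 0.0
clock: 14.8
eef_pos: [603.9, 242.9, 196.4]
tcp_rot: [3.137, 0.006, 2.678]
contact_force: [0.1, -0.3, 0.0]
opening: 0.551
grasp_force: 0.0
[250.   93.7] [array([531.4, 276.7]), array([59.9, 59.7])]
[600.9 243.3 194.4] [-0.0071 -0.029   0.013 ]
```

View pics/o3.png

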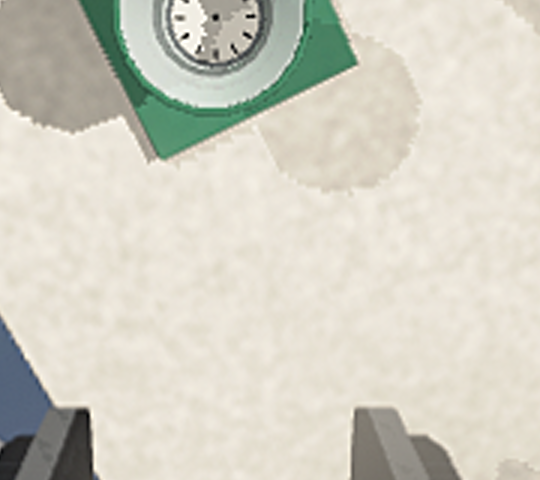

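White carrier sits face up inside the tube (at crop (216,18)). Next, gold dial.

```bash
python3 -m inch '[[-0.0071,-0.029,0.013,0,0,0,-0.1],[-0.0071,-0.029,0.013,0,0,0,-0.1],[-0.0071,-0.029,0.013,0,0,0,-0.1],[-0.0071,-0.029,0.013,0,0,0,-0.1],[-0.0071,-0.029,0.013,0,0,0,-0.1],[-0.0071,-0.029,0.013,0,0,0,-0.1],[-0.0071,-0.029,0.013,0,0,0,-0.1],[-0.0071,-0.029,0.013,0,0,0,-0.1]]'
python3 -m inch '[[0,0,0,0,0,0,-0.1],[0,0,0,0,0,0,-0.1]]'
python3 - <<'E'
from h import *
f=grab("wrist")
for c in comps(f,lambda h,s,v:(h>15)&(h<30)&(s>110)&(v>80),400):
    print(cpx(c).round(1),[np.round(a,1) for a in shape(f,c[:,0]/4-.375,22)[2][:2]])
s=r.sense();e=s["eef_pos"];print(e.round(1),go(np.array([548.2,10.1,27.5])-e,1))
E
```

```text
clock: 15.65
eef_pos: [544.6, 10.6, 88.0]
tcp_rot: [-3.141, -0.002, 2.681]
contact_force: [0.8, 0.1, -0.4]
opening: 0.552
grasp_force: 0.0
clock: 15.85
eef_pos: [545.3, 11.1, 88.5]
tcp_rot: [-3.141, -0.002, 2.679]
contact_force: [0.3, 0.1, -0.0]
opening: 0.552
grasp_force: 0.0
[253.4 212. ] [array([548.1,  10. ]), array([28.5, 28.6])]
[546.1  11.7  89.1] [-0.0026 -0.0005  0.0616]
```

```bash
python3 -m inch '[[-0.0026,-0.0005,0.02,0,0,0,-0.1],[0,0,0.02,0,0,0,-0.1],[0,0,0.017,0,0,0,-0.1],[0,0,0.0045,0,0,0,-0.1],[0,0,0,0,0,0,-0.1]]'
python3 -m inch '[[0,0,0,0,0,0,1],[0,0,0,0,0,0,1],[0,0,0,0,0,0,1],[0,0,0,0,0,0,1],[0,0,0,0,0,0,1]]' 30
python3 -m inch '[[0,0,-0.01,0,0,0,1],[0,0,-0.03,0,0,0,1],[0,0,-0.04,0,0,0,1],[0,0,0,0,0,0,1],[0,0,0,0,0,0,1]]'
python3 - <<'E'
from h import *
f=grab("wrist")
for c in comps(f,lambda h,s,v:(h>15)&(h<30)&(s>110)&(v>60),800):
    print(cpx(c).round(1),cv2.boundingRect(c),cv2.contourArea(c)/16)
s=r.sense();e=s["eef_pos"];print(e.round(1),go(np.array([533.1,276.1,108])-e,8))
E
```

```text
clock: 16.4
eef_pos: [548.4, 10.3, 27.6]
tcp_rot: [-3.141, -0.001, 2.681]
contact_force: [-0.6, 0.6, -0.3]
opening: 0.547
grasp_force: 0.0
clock: 16.9
eef_pos: [549.3, 9.7, 28.7]
tcp_rot: [3.14, 0.001, 2.68]
contact_force: [-1.5, 4.4, 6.9]
opening: 0.358
grasp_force: 30.1
clock: 17.4
eef_pos: [549.3, 9.2, 109.2]
tcp_rot: [3.141, 0.002, 2.68]
contact_force: [-0.0, -0.7, -0.9]
opening: 0.351
grasp_force: 29.9
[253.5 246.2] (905, 888, 222, 198) 2111.8125
[548.4   9.2 108. ] [ 0.0166  0.029  -0.    ]
```

```bash
python3 -m inch '[[0.0166,0.029,0,0,0,0,1],[0.0166,0.029,0,0,0,0,1],[0.0166,0.029,0,0,0,0,1],[0.0166,0.029,0,0,0,0,1],[0.0166,0.029,0,0,0,0,1],[0.0166,0.029,0,0,0,0,1],[0.0166,0.029,0,0,0,0,1],[0.0166,0.029,0,0,0,0,1]]'
python3 -m inch '[[0,0,0,0,0,0,1],[0,0,0,0,0,0,1]]'
python3 - <<'E'
from h import *
s=r.sense();e=s["eef_pos"];print(e.round(1),go(np.array([533.1,276.1,77])-e,1))
E
```

```text
clock: 18.25
eef_pos: [531.7, 277.0, 106.1]
tcp_rot: [-3.139, -0.002, 2.68]
contact_force: [0.0, -0.5, -1.3]
opening: 0.359
grasp_force: 29.9
clock: 18.45
eef_pos: [531.8, 276.2, 106.3]
tcp_rot: [-3.139, -0.001, 2.682]
contact_force: [0.5, -0.6, -0.4]
opening: 0.357
grasp_force: 29.9
[531.8 276.2 106.3] [-0.0012  0.0006  0.0293]
```

```bash
python3 -m inch '[[-0.001,0,0.01,0,0,0,1],[0,0,0.01,0,0,0,1],[0,0,0.008,0,0,0,1],[0,0,0.0015,0,0,0,1],[0,0,0,0,0,0,1],[0,0,0,0,0,0,1],[0,0,0,0,0,0,1]]'
python3 - <<'E'
from h import *
s=r.sense();e=s["eef_pos"];print(e.round(1),go(np.array([533.1,276.1,76])-e,1))
E
```

```text
clock: 19.15
eef_pos: [534.1, 275.9, 78.6]
tcp_rot: [3.141, 0.0, 2.68]
contact_force: [-0.1, -0.6, -0.9]
opening: 0.355
grasp_force: 29.9
[534.1 275.9  78.6] [ 0.001  -0.0003  0.0026]
```

```bash
python3 -m inch '[[0.001,0,0.0026,0,0,0,1],[0,0,0,0,0,0,1]]'
python3 -m inch '[[0,0,0,0,0,0,-0.1],[0,0,0,0,0,0,-0.1],[0,0,0,0,0,0,-0.1],[0,0,0,0,0,0,-0.1],[0,0,-0.03,0,0,0,-0.1],[0,0,-0.04,0,0,0,-0.1],[-0.03,-0.02,-0.045,0,0,0,-0.1]]'
python3 -m inch '[[-0.03,-0.04,0,0,0,0,-0.1],[0,0,0,0,0,0,-0.1]]'
python3 - <<'E'
from h import *
import pickle
f=grab("wrist");pickle.dump(f,open("w10.pkl","wb"))
for c in comps(f,lambda h,s,v:(h>15)&(h<30)&(s>110)&(v>60),100):
    print(cpx(c).round(1),cv2.contourArea(c)/16,[np.round(a,1) for a in shape(f,c[:,0]/4-.375,49)[2][:2]])
for b in blobs(f): print(b[0].round(1),b[1],plane(f,b[0],12).round(1),np.round(shape(f,b[2],12)[2][1],1))
s=r.sense();e=s["eef_pos"];print(e.round(1),go(np.array([468.5,93,90])-e,6))
E
```

```text
clock: 19.35
eef_pos: [532.7, 276.3, 75.6]
tcp_rot: [-3.142, -0.0, 2.681]
contact_force: [0.9, 0.4, -0.6]
opening: 0.352
grasp_force: 29.9
clock: 20.05
eef_pos: [547.2, 250.8, 185.6]
tcp_rot: [-3.141, -0.001, 2.683]
contact_force: [1.8, 0.7, 0.3]
opening: 0.549
grasp_force: 0.0
clock: 20.25
eef_pos: [559.0, 196.0, 186.2]
tcp_rot: [3.141, 0.003, 2.678]
contact_force: [-0.5, -0.1, -0.3]
opening: 0.552
grasp_force: 0.0
[319.7 117.1] 805.84375 [array([532.1, 276.7]), array([28.7, 28.7])]
[274.   28.8] 1938.125 [array([450.3, 270.4]), array([50.7, 49.2])]
[ 52.3 270.4] 862.40625 [558.5 -83.4  12. ] [48.9 48.8]
[127.5 140.9] 948.4375 [468.6  92.9  12. ] [40.9 33.1]
[558.1 197.8 185.3] [ 0.0055 -0.0223  0.0159]
```

Gold dial sits centred in the green tube, round at the stack height (z 49), so face up on white. Next, black.

```bash
python3 -m inch '[[0.0055,-0.0223,0.016,0,0,0,-0.1],[0.0055,-0.0223,0.016,0,0,0,-0.1],[0.0055,-0.0223,0.016,0,0,0,-0.1],[0.0055,-0.0223,0.016,0,0,0,-0.1],[0.0055,-0.0223,0.016,0,0,0,-0.1],[0.0055,-0.0223,0.016,0,0,0,-0.1],[0,0,0,0,0,0,-0.1],[0,0,0,0,0,0,-0.1]]'
python3 - <<'E'
from h import *
import pickle
f=grab("wrist");pickle.dump(f,open("w11.pkl","wb"))
for lo in (45,60):
  for c in comps(f,lambda h,s,v:(v<lo),500):
    p=plane(f,cpx(c),22)
    if np.linalg.norm(p[:2]-(468,93))<30: print(lo,cpx(c).round(1),cv2.contourArea(c)/16,[np.round(a,1) for a in shape(f,c[:,0]/4-.375,22)[2][:2]])
for b in blobs(f): print(b[0].round(1),b[1],plane(f,b[0],12).round(1),np.round(shape(f,b[2],12)[2][1],1))
s=r.sense();e=s["eef_pos"];print(e.round(1),go(np.array([468.5,93,27.5])-e,1))
E
```

```text
clock: 21.1
eef_pos: [468.3, 95.3, 88.4]
tcp_rot: [-3.141, -0.001, 2.68]
contact_force: [1.5, 0.5, 0.5]
opening: 0.546
grasp_force: 0.0
60 [250.8 209.4] 1115.75 [array([468.6,  93.4]), array([28.4, 27.6])]
[250.9 206.2] 1696.3125 [469.5  92.9  12. ] [33.4 38.7]
[469.3  95.7  88.9] [-0.0004 -0.0028  0.0614]
```

```bash
python3 -m inch '[[-0.0004,-0.0022,0.02,0,0,0,-0.1],[0,0,0.02,0,0,0,-0.1],[0,0,0.017,0,0,0,-0.1],[0,0,0.0045,0,0,0,-0.1],[0,0,0,0,0,0,-0.1]]'
python3 -m inch '[[0,0,0,0,0,0,1],[0,0,0,0,0,0,1],[0,0,0,0,0,0,1],[0,0,0,0,0,0,1],[0,0,0,0,0,0,1]]' 30
python3 -m inch '[[0,0,-0.01,0,0,0,1],[0,0,-0.03,0,0,0,1],[0,0,-0.04,0,0,0,1],[0,0,-0.02,0,0,0,1],[0,0,0,0,0,0,1]]'
python3 - <<'E'
from h import *
f=grab("wrist")
for c in comps(f,lambda h,s,v:(v<60),500): print(cpx(c).round(1),cv2.boundingRect(c),cv2.contourArea(c)/16)
s=r.sense();e=s["eef_pos"];print(e.round(1),go(np.array([640,-255,190])-e,10))
E
```

```text
clock: 21.65
eef_pos: [468.4, 93.3, 27.2]
tcp_rot: [3.142, -0.0, 2.681]
contact_force: [0.5, -0.2, -0.5]
opening: 0.554
grasp_force: 0.0
clock: 22.15
eef_pos: [468.7, 93.1, 28.1]
tcp_rot: [3.14, 0.001, 2.68]
contact_force: [0.2, 2.3, 6.6]
opening: 0.352
grasp_force: 29.9
clock: 22.65
eef_pos: [469.8, 92.9, 130.6]
tcp_rot: [3.138, 0.005, 2.68]
contact_force: [0.1, -0.9, -1.1]
opening: 0.351
grasp_force: 29.9
[243.7 330.9] (0, 898, 2048, 638) 41474.8125
[468.8  92.8 128.9] [-0.0308 -0.0235 -0.0061]
```

```bash
python3 -m inch '[[-0.0308,-0.0235,-0.006,0,0,0,1],[-0.0308,-0.0235,-0.006,0,0,0,1],[-0.0308,-0.0235,-0.006,0,0,0,1],[-0.0308,-0.0235,-0.006,0,0,0,1],[-0.0308,-0.0235,-0.006,0,0,0,1]]'
python3 -m inch '[[-0.0308,-0.0235,-0.006,0,0,0,1],[-0.0308,-0.0235,-0.006,0,0,0,1],[-0.0308,-0.0235,-0.006,0,0,0,1],[-0.0308,-0.0235,-0.006,0,0,0,1],[-0.0308,-0.0235,-0.006,0,0,0,1],[0,0,0,0,0,0,1],[0,0,0,0,0,0,1]]'
cat > red.py <<'E'
from h import *
import pickle,sys
f=grab("wrist");pickle.dump(f,open(sys.argv[1],"wb"))
fc=[c for c in comps(f,lambda h,s,v:(h>5)&(h<20)&(s>80)&(v>80)&(s<215),800)]
for c in fc: print("cork",cpx(c).round(1),cv2.contourArea(c)/16,[np.round(a,1) for a in shape(f,c[:,0]/4-.375,8)[2]])
for c in comps(f,lambda h,s,v:((h<5)|(h>173))&(s>150),1500): print("red",cpx(c).round(1),cv2.boundingRect(c),[np.round(a,1) for a in shape(f,c[:,0]/4-.375,6)[2]])
for c in comps(f,lambda h,s,v:(s<45)&(v>130),150):
    p=plane(f,cpx(c),9)
    if np.linalg.norm(p[:2]-(575,-290))<60 and cv2.contourArea(c)/16<4000: print("floor?",cpx(c).round(1),cv2.contourArea(c)/16,[np.round(a,1) for a in shape(f,c[:,0]/4-.375,9)[2]])
s=r.sense();print(s["eef_pos"].round(1))
E
python3 red.py r1.pkl
```

```text
clock: 23.2
eef_pos: [553.0, -82.6, 156.1]
tcp_rot: [-3.141, -0.002, 2.68]
contact_force: [0.7, -0.0, -0.1]
opening: 0.353
grasp_force: 29.9
clock: 23.9
eef_pos: [638.2, -255.2, 185.4]
tcp_rot: [-3.141, -0.003, 2.679]
contact_force: [-0.7, 0.1, -1.2]
opening: 0.355
grasp_force: 29.9
cork [164.2  50.1] 3072.875 [array([ 488. , -278.5]), array([60.4, 60. ]), np.float64(62.3)]
red [179.   90.9] (463, 0, 504, 720) [array([ 531.9, -290.7]), array([ 89.8, 165.7]), np.float64(80.6)]
floor? [168.7 152.7] 708.46875 [array([ 580.4, -318.7]), array([63.9, 40.7]), np.float64(14.3)]
floor? [195.2 137.2] 1070.5625 [array([ 577.6, -290.7]), array([42.7, 39.1]), np.float64(39.3)]
[ 637.9 -254.3  185.5]
```

```bash
python3 -m inch '[[-0.005,-0.031,0,0,0,0,1],[-0.005,-0.031,0,0,0,0,1],[0,0,0,0,0,0,1],[0,0,0,0,0,0,1]]'
python3 red.py r2.pkl
python3 - <<'E'
from h import *
import pickle
F,G=[pickle.load(open(f"r{i}.pkl","rb")) for i in (1,2)]
a=np.radians(-9.4);x,y=488+90*np.cos(a),-278.5+90*np.sin(a);print(x,y)
overlay(G,[(x,y,58,29,(0,255,255)),(x,y,9,18,(255,0,0)),(488,-278.5,8,30,(255,0,255))],(150,0,330,200),3,"pics/o4.png")
E
```

```text
clock: 24.35
eef_pos: [619.6, -313.8, 186.5]
tcp_rot: [3.141, -0.002, 2.68]
contact_force: [0.3, 0.6, -0.7]
opening: 0.355
grasp_force: 30.0
cork [225.2  39. ] 3170.78125 [array([ 488.3, -278.8]), array([59.9, 60.2]), np.float64(61.2)]
red [238.   80.8] (704, 0, 486, 684) [array([ 533.7, -286.1]), array([ 79.3, 167.4]), np.float64(80.6)]
floor? [245.  130.6] 1588.25 [array([ 576.7, -303.3]), array([47.8, 57. ]), np.float64(38.9)]
[ 620.  -313.4  186.6]
576.7914945446272 -293.199336601746
```

View pics/o4.png

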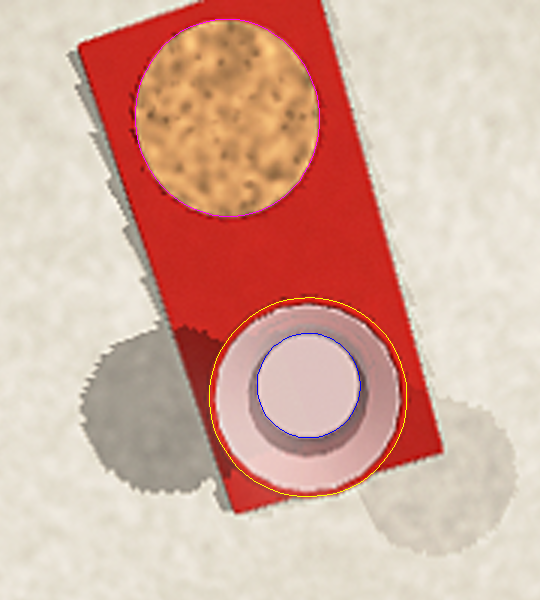

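Red pad and tube circles fit the picture exactly: tube axis (576.9,-293.3), pad (488.1,-278.6).

```bash
python3 -m inch '[[0.0117,-0.0003,0.0195,0,0,0,1],[0.0117,-0.0003,0.0195,0,0,0,1],[0.0117,-0.0003,0.0195,0,0,0,1],[0.0117,-0.0003,0.0195,0,0,0,1],[0,0,0,0,0,0,1],[0,0,0,0,0,0,1]]'
python3 -m inch '[[0,0,0.01,0,0,0,1],[0,0,0.01,0,0,0,1],[0,0,0.006,0,0,0,1],[0,0,0,0,0,0,1],[0,0,0,0,0,0,1],[0,0,0,0,0,0,1]]'
python3 - <<'E'
from h import *
s=r.sense();e=s["eef_pos"];print(e.round(1),go(np.array([577.5,-293.6,75.8])-e,1))
E
```

```text
clock: 25.0
eef_pos: [578.5, -294.1, 109.5]
tcp_rot: [3.141, -0.0, 2.681]
contact_force: [0.4, 0.7, -0.5]
opening: 0.359
grasp_force: 30.0
clock: 25.6
eef_pos: [578.2, -295.2, 83.4]
tcp_rot: [-3.142, 0.0, 2.68]
contact_force: [0.4, -0.7, -0.4]
opening: 0.353
grasp_force: 30.0
[ 578.2 -295.2   83.4] [0.0014 0.0012 0.0076]
```

```bash
python3 -m inch '[[0.0013,0.0012,0.004,0,0,0,1],[0,0,0.0035,0,0,0,1],[0,0,0,0,0,0,1],[0,0,0,0,0,0,1]]'
python3 -m inch '[[0,0,0,0,0,0,-0.1],[0,0,0,0,0,0,-0.1],[0,0,0,0,0,0,-0.1],[0,0,0,0,0,0,-0.1],[0,0,-0.03,0,0,0,-0.1],[0,0,-0.04,0,0,0,-0.1],[-0.04,0,-0.045,0,0,0,-0.1]]'
python3 -m inch '[[-0.04,0,-0.01,0,0,0,-0.1],[0,0,0,0,0,0,-0.1]]'
python3 - <<'E'
from h import *
import pickle
f=grab("wrist");pickle.dump(f,open("w12.pkl","wb"))
for c in comps(f,lambda h,s,v:(v<75),100):
    p=plane(f,cpx(c),29)
    if np.linalg.norm(p[:2]-(577,-293))<40: print(cpx(c).round(1),cv2.contourArea(c)/16,[np.round(a,1) for a in shape(f,c[:,0]/4-.375,29)[2][:2]])
s=r.sense();e=s["eef_pos"];print(e.round(1),go(np.array([655,101,150])-e,10))
E
```

```text
clock: 26.0
eef_pos: [577.3, -293.3, 75.5]
tcp_rot: [-3.142, -0.0, 2.68]
contact_force: [0.4, -0.3, -0.6]
opening: 0.356
grasp_force: 30.0
clock: 26.7
eef_pos: [604.1, -306.7, 183.6]
tcp_rot: [3.142, -0.005, 2.68]
contact_force: [-0.1, -0.3, -0.7]
opening: 0.546
grasp_force: 0.0
clock: 26.9
eef_pos: [647.8, -328.5, 196.6]
tcp_rot: [-3.141, 0.009, 2.68]
contact_force: [-0.0, 0.6, -0.9]
opening: 0.548
grasp_force: 0.0
[254.   95.3] 746.1875 [array([ 578.2, -292.5]), array([30.2, 29.7])]
[ 645.  -327.   194.3] [0.0182 0.0388 0.0044]
```

Black dial lies flat and centred in the red tube at z 29. Now the steel case.

```bash
python3 -m inch '[[0.0182,0.0388,0.0044,0,0,0,-0.3],[0.0182,0.0388,0.0044,0,0,0,-0.3],[0.0182,0.0388,0.0044,0,0,0,-0.3],[0.0182,0.0388,0.0044,0,0,0,-0.3],[0.0182,0.0388,0.0044,0,0,0,-0.3]]'
python3 -m inch '[[0.0182,0.0388,0.0044,0,0,0,-0.3],[0.0182,0.0388,0.0044,0,0,0,-0.3],[0.0182,0.0388,0.0044,0,0,0,-0.3],[0.0182,0.0388,0.0044,0,0,0,-0.3],[0.0182,0.0388,0.0044,0,0,0,-0.3],[0,0,0,0,0,0,-0.3],[0,0,0,0,0,0,-0.3]]'
python3 - <<'E'
from h import *
import pickle
B,C=[pickle.load(open(f"w{i}.pkl","rb")) for i in (2,3)]
f=grab("wrist");pickle.dump(f,open("w13.pkl","wb")); o=[]
for q in (B,C,f):
  for b in blobs(q):
    if np.linalg.norm(plane(q,b[0],7)[:2]-(645,106))<20:
      c,a,rc=shape(q,b[2],7); o.append((q,b[0]))
      w=np.array([plane(q,p,7)[:2] for p in b[2]])-c; rr=np.linalg.norm(w,axis=1); an=np.degrees(np.arctan2(w[:,1],w[:,0]))
      h=np.histogram(an[rr>21.3],bins=np.arange(-180,181,10))
      print(b[0].round(1),b[1],c.round(1),round(a,1),np.round(rc[0],1),np.round(rc[1],1),round(rc[2],1),[(int(x),int(n)) for x,n in zip(h[1],h[0]) if n])
print(tri(*o).round(1))
s=r.sense();print(s["eef_pos"].round(1),np.degrees(s["tcp_rot"][2]))
E
```

```text
clock: 27.45
eef_pos: [646.2, -109.9, 170.1]
tcp_rot: [-3.141, -0.002, 2.68]
contact_force: [0.4, -0.9, 0.4]
opening: 0.646
grasp_force: 0.0
clock: 28.15
eef_pos: [651.3, 103.2, 148.2]
tcp_rot: [-3.14, -0.001, 2.683]
contact_force: [-0.6, -0.9, 0.2]
opening: 0.65
grasp_force: 0.0
[375.6 187.7] 879.03125 [645.2 105.8] 55.8 [646.8 104.7] [49.8 43.7] 64.7 [(-150, 21), (-140, 17), (-130, 7), (-110, 23), (-100, 11), (-90, 10), (-40, 8), (-30, 12), (-20, 12), (30, 16), (40, 14), (50, 12), (70, 15), (80, 13), (90, 15)]
[426.5  98.1] 1635.1875 [645.1 106. ] 65.1 [646.4 105.1] [50.6 42.2] 65.1 [(-150, 18), (-140, 25), (-130, 23), (-110, 29), (-100, 27), (-90, 8), (-40, 11), (-30, 15), (-20, 11), (30, 10), (40, 26), (50, 21), (60, 5), (70, 19), (80, 26), (90, 14)]
[252.9 174.2] 1439.53125 [645.3 105.7] 63.6 [646.9 105. ] [46.9 43.7] 64.4 [(-150, 23), (-140, 18), (-130, 13), (-110, 17), (-100, 20), (-90, 10), (-40, 11), (-30, 16), (-20, 9), (30, 17), (40, 18), (50, 18), (70, 16), (80, 17), (90, 21)]
[644.9 105.9   7. ]
[651.6 102.1 148.5] 153.6209728292505
```

```bash
python3 -m inch '[[0.004,0.0003,0.022,0,0,-0.7,-0.3],[0.004,0.0002,0.022,0,0,0,-0.3],[0,0,0.022,0,0,0,-0.3],[0,0,0.02,0,0,0,-0.3],[0,0,0,0,0,0,-0.3],[0,0,0,0,0,0,-0.3],[0,0,0,0,0,0,-0.3]]'
python3 - <<'E'
from h import *
s=r.sense();e=s["eef_pos"];print(e.round(1),np.degrees(s["tcp_rot"]).round(2),go(np.array([644.8,106,19.5])-e,1))
E
```

```text
clock: 28.9
eef_pos: [646.5, 105.8, 64.3]
tcp_rot: [3.141, 0.001, 2.692]
contact_force: [0.7, -0.1, 0.2]
opening: 0.647
grasp_force: 0.0
[646.5 105.8  64.3] [1.7995e+02 8.0000e-02 1.5422e+02] [ 0.0017 -0.0006  0.0448]
```

```bash
python3 -m inch '[[0.0017,-0.0006,0.015,0,0,0,-0.3],[0,0,0.015,0,0,0,-0.3],[0,0,0.012,0,0,0,-0.3],[0,0,0.0025,0,0,0,-0.3],[0,0,0,0,0,0,-0.3],[0,0,0,0,0,0,-0.3]]'
python3 -m inch '[[0,0,0,0,0,0,1],[0,0,0,0,0,0,1],[0,0,0,0,0,0,1],[0,0,0,0,0,0,1],[0,0,0,0,0,0,1]]' 40
python3 -m inch '[[0,0,-0.01,0,0,0,1],[0,0,-0.025,0,0,0,1],[0,0,-0.03,0,0,0,1],[0,0,-0.03,0,0,0,1],[0,0,0,0,0,0,1]]'
python3 - <<'E'
from h import *
s=r.sense();e=s["eef_pos"];print(e.round(1),np.degrees(s["tcp_rot"]).round(2),go(np.array([488.5,-278.6,120])-e,10))
f=grab("wrist");cv2.imwrite("pics/x.png",f["img"])
E
```

```text
clock: 29.5
eef_pos: [644.1, 106.7, 18.6]
tcp_rot: [3.142, 0.0, 2.693]
contact_force: [-0.2, -0.3, 0.8]
opening: 0.655
grasp_force: 0.0
clock: 30.0
eef_pos: [644.3, 106.7, 19.4]
tcp_rot: [3.141, 0.001, 2.693]
contact_force: [-1.2, 0.1, 6.0]
opening: 0.514
grasp_force: 40.6
clock: 30.5
eef_pos: [646.7, 107.1, 118.5]
tcp_rot: [3.137, 0.006, 2.693]
contact_force: [0.2, 0.7, -0.2]
opening: 0.511
grasp_force: 40.9
[646.7 107.1 118.5] [179.76   0.35 154.27] [-0.0025 -0.0416 -0.0003]
```

```bash
python3 -m inch '[[-0.0025,-0.0416,0,0,0,0,1],[-0.0025,-0.0416,0,0,0,0,1],[-0.0025,-0.0416,0,0,0,0,1],[-0.0025,-0.0416,0,0,0,0,1],[-0.0025,-0.0416,0,0,0,0,1]]'
python3 -m inch '[[-0.0025,-0.0416,0,0,0,0,1],[-0.0025,-0.0416,0,0,0,0,1],[-0.0025,-0.0416,0,0,0,0,1],[-0.0025,-0.0416,0,0,0,0,1],[-0.0025,-0.0416,0,0,0,0,1],[0,0,0,0,0,0,1],[0,0,0,0,0,0,1],[0,0,0,0,0,0,1]]'
python3 - <<'E'
from h import *
s=r.sense();e=s["eef_pos"];print(e.round(1),np.degrees(s["tcp_rot"]).round(2),go(np.array([487.6,-277.9,40])-e,4))
E
```

```text
clock: 31.05
eef_pos: [563.3, -87.4, 112.6]
tcp_rot: [-3.141, -0.001, 2.693]
contact_force: [0.4, 0.7, -0.2]
opening: 0.514
grasp_force: 40.9
clock: 31.85
eef_pos: [485.6, -278.2, 113.0]
tcp_rot: [3.141, -0.001, 2.693]
contact_force: [-0.4, -0.8, -0.6]
opening: 0.515
grasp_force: 41.0
[ 485.6 -278.2  113. ] [ 1.7998e+02 -7.0000e-02  1.5428e+02] [-0.0004  0.0003  0.0182]
```

```bash
python3 -m inch '[[-0.0004,0.0003,0.018,0,0,0,1],[-0.0004,0.0003,0.018,0,0,0,1],[-0.0004,0.0003,0.018,0,0,0,1],[-0.0004,0.0003,0.018,0,0,0,1],[0,0,0,0,0,0,1],[0,0,0,0,0,0,1],[0,0,0,0,0,0,1],[0,0,0,0,0,0,1]]'
python3 - <<'E'
from h import *
s=r.sense();e=s["eef_pos"];print(e.round(1),np.degrees(s["tcp_rot"]).round(2),go(np.array([487.6,-277.9,27.5])-e,1))
E
```

```text
clock: 32.65
eef_pos: [488.4, -278.7, 42.5]
tcp_rot: [-3.141, 0.002, 2.693]
contact_force: [-0.3, 0.8, 0.2]
opening: 0.513
grasp_force: 41.0
[ 488.4 -278.7   42.5] [-1.7999e+02  9.0000e-02  1.5430e+02] [0.0011 0.0003 0.015 ]
```

```bash
python3 -m inch '[[0.0008,0.0003,0.008,0,0,0,1],[0,0,0.006,0,0,0,1],[0,0,0.001,0,0,0,1],[0,0,0,0,0,0,1],[0,0,0,0,0,0,1]]'
python3 -m inch '[[0,0,0.001,0,0,0,1],[0,0,0,0,0,0,1]]'
python3 -m inch '[[0,0,0.0007,0,0,0,1],[0,0,0,0,0,0,1]]'
```

```text
clock: 33.15
eef_pos: [487.2, -278.0, 26.5]
tcp_rot: [3.142, -0.0, 2.692]
contact_force: [-0.7, -0.5, -0.4]
opening: 0.513
grasp_force: 41.0
clock: 33.35
eef_pos: [487.2, -278.0, 25.6]
tcp_rot: [-3.142, 0.0, 2.692]
contact_force: [0.5, -0.8, -0.9]
opening: 0.512
grasp_force: 41.0
clock: 33.55
eef_pos: [487.3, -278.0, 25.3]
tcp_rot: [-3.142, 0.0, 2.693]
contact_force: [-2.6, 0.8, 5.3]
opening: 0.511
grasp_force: 41.7
```

Touched down. Release and check.

```bash
python3 -m inch '[[0,0,0,0,0,0,0.2],[0,0,0,0,0,0,-0.3],[0,0,0,0,0,0,-0.3],[0,0,0,0,0,0,-0.3],[0,0,-0.02,0,0,0,-0.3],[0,0,-0.04,0,0,0,-0.3],[0,0,-0.045,0,0,0,-0.3]]'
python3 -m inch '[[0,0,-0.04,0,0,0,-0.3],[-0.04,0,-0.03,0,0,0,-0.3],[-0.04,0,-0.03,0,0,0,-0.3],[0,0,0,0,0,0,-0.3],[0,0,0,0,0,0,-0.3]]'
python3 - <<'E'
from h import *
f=grab("wrist")
cork=[c for c in comps(f,lambda h,s,v:(h>5)&(h<20)&(s>80)&(v>80)&(s<215),400)]
for c in cork: print("cork",cpx(c).round(1),np.round(shape(f,c[:,0]/4-.375,8)[2][0],1),np.round(shape(f,c[:,0]/4-.375,8)[2][1],1))
for c in comps(f,lambda h,s,v:(v<90),100):
    p=plane(f,cpx(c),17)
    if np.linalg.norm(p[:2]-(520,-285))<100: print("dark",p.round(1),cv2.contourArea(c)/16,np.round(shape(f,c[:,0]/4-.375,17)[2][1],1))
s=grab("scene"); 
for c in comps(s,lambda h,s_,v:(v<60),30):
    p=plane(s,cpx(c),16)
    if np.linalg.norm(p[:2]-(744,23))<40: print("loupe",cpx(c).round(1),p.round(0))
print(r.sense()["eef_pos"])
E
```

```text
clock: 34.25
eef_pos: [486.2, -277.4, 129.8]
tcp_rot: [3.141, -0.003, 2.693]
contact_force: [1.4, -0.1, -0.9]
opening: 0.646
grasp_force: 0.0
clock: 34.75
eef_pos: [559.7, -312.9, 230.0]
tcp_rot: [-3.142, 0.001, 2.693]
contact_force: [0.4, 0.4, -0.5]
opening: 0.647
grasp_force: 0.0
cork [ 12. 315.] [ 603.6 -760.9] [52.5 91.4]
cork [421.5 262.9] [ 793.7 -153.4] [136.7  15. ]
cork [252.8  96.5] [ 487.8 -278.6] [60.1 60.4]
dark [ 580.3 -292.9   17. ] 459.03125 [29.6 31. ]
dark [ 488.  -277.6   17. ] 552.28125 [29.8 29.6]
loupe [274.2 256.6] [758.  15.  16.]
[ 557.76455544 -311.90864798  228.33034328]
```

```bash
python3 -c "
from rig import r
print(r.sign_off())"
```

```text
the job is handed in; nothing more can be done
None
```

Both watch kits are made up and handed in at about 35 s: cases centred face up on their pads, white then gold carrier in the green tube, black in the red tube, and the loupe was never touched.

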